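# Flip the air filter flap shut and latch it

### The arm

A 6-joint arm with a two-finger parallel gripper is mounted at the origin on the work surface. World frame = base frame: x ahead of the robot, y to its left, z up, the work surface at z = 0. Lengths are in m, angles in degrees, forces in N, time in s.
With the tool pointing down it reaches from about 0.325 to 0.85 m from the base axis. Payload 4.4 kg.
Tool frame: the origin (TCP) lies midway between the tips of the shut fingers; the grasp point (between the pads) lies env.grip_depth behind it (env.grip_depth is the distance from the TCP to the grasp point, in m); z points along the fingers, y is the direction in which the jaws open and shut (so a half turn about z gives the same grasp; the last joint's range is limited). The gripper opens to 94 mm and grips with 3 to 60 N. Pads are 16 mm wide; open, the fingers measure 119 mm over their backs; the gripper's body (75 mm by 177 mm) begins 78 mm behind the grasp point.
Start: joints at [54.517, 11.837, 88.321, -0, 79.842, -8.623], TCP at [0.26, 0.513, 0.205] pointing down, gripper open.
Joint ranges: [-156.59, 156.59], [-49.26, 127.26], [12.9, 141.05], [-63.56, 243.56], [4.71, 150.69], [-161.64, 161.64]. Speed limits (degrees/s): [159.86, 159.86, 180, 180, 180, 180].

### API

Orientations are given as a 3x3 rotation matrix whose columns are the frame's x, y, z axes.
In Python, from bench import env, vision gives the robot as it stands.
- The arm moves only by the tool carry_out, never from a script. Its argument "plan" is text: rows parted by semicolons, each of 6 numbers parted by spaces: the shift along the tool's x, y, z each as a share of 15 cm, from -1 to 1, then the turn, a rotation vector about the tool's x, y, z each as a share of pi rad, from -1 to 1. In form: dx dy dz wx wy wz; .... A call has exactly 10 rows; each row shifts and turns the commanded pose from where the row before left it, along the tool's axes as they then stand; what a row does not reach is not made up. A row lasts 1/8 s, in which the tool goes at most 62.5 mm and 10.7 degrees, less where a joint would pass 70% of its speed; a pose out of reach is approached as far as the arm can. A call with a number of a shift or a turn outside -1 to 1 is refused whole. A call with a gripper value outside its range is refused whole. "gripper" is the gripper's target within -1 to 1 (fully open at 1, half-way at 0, shut at -1), set as the call begins (left out, the last holds). The fingers move at their own pace and stop on an object; the grip force is fixed at half the most. Time passes only in rows, so rows that do not move let the fingers close, or fill a call up. It gives the time, the measured TCP pose, the force and the opening at its end, in the units of the state.
- env.get_state(): the state, without advancing time (a new reading comes with each control period).
- vision.grab_frame(name): name is "scene" or "top" or "wrist"; returns the picture (384x512x3 uint8, blue, green, red); there is no depth.
- vision.camera_info(name): a dict with "fx", "fy", "cx", "cy" (pixels), "origin" and "rotation" of the camera in the world; the wrist camera has in their place "mount" (4x4, takes a point from camera to tool coordinates, whose origin is the TCP and whose axes are the flange's). Camera axes: x right, y down, z forward; pixel columns grow to the right and rows downward; lengths in m; the calibration is good to about 2 mm. A picture is of the moment at which its call begins: read the wrist's pose just before it. camera_info takes no time and is no camera call.
- env.job_done(): hands the job in, once; it reports no verdict.
The state is a dict: "time": time; "q": joint angles; "joint_vel": joint speeds; "joint_efforts": joint torques, N m; "position": TCP position; "eef_rot": TCP orientation; "force": force on the tool from outside, world axes, zero at the start; "wrist_torque": the same for the moment, N m; "finger_gap": finger opening in m.
Only numpy, scipy, OpenCV 4.12 (cv2) and the standard library are available. Lean on these libraries where they do the work, as an engineer would, in place of code of your own. Each camera call takes 0.05 s, during which the arm holds its last target. There are 200 camera calls.

### The job

The air filter housing's snap flap is folded right out to the side: with your fingertips, push it up and over its spine until it lies flat on the housing's rim, easing it down without slamming it. Then push the slide latch fully home over the flap. Do not pick up, tip or shove the housing, press only gently, and leave the other things on the bench alone.

Things in the scene. Friction and masses are not known exactly. Their poses are not given: they have to be found in the camera images.
- housing: grey plastic air filter housing, open-topped box 110 (x) x 140 (y) x 71 (z) mm, 0.9 kg, loose on the bench. Origin: centre of its underside, z up. Its own -x side, roughly to the robot's right, carries the flap's spine (along its y); its -y side a round intake snout (48 mm across, 30 mm long); its +y side, roughly facing the robot, a ledge for the latch (36 mm along x, reaching to y = 118 mm, top 77 mm up)
- flap (a joint): snap flap angle, rad: 0 = flat on the rim, shut (stop); 1.57 = upright; 3.14 = folded out level over the bench (stop), underside 72 mm above bench; that underside is on top when shut. Leaf 4 mm thick, 136 mm along the spine, reaching 104 mm from its axis. Stays where left: 0.06 N m friction plus 60 g weight, about 1 N at the edge moves it. Folded out, a 30 x 12 mm snap tongue mid-edge points up
- flap_hinge (a point): midpoint of the spine: on the hinge axis, 74 mm above the bench, 51 mm towards the housing's -x from its centre; moves with the housing; its axes turn with the flap
- flap_edge (a point): middle of the flap's free edge, 104 mm from the hinge axis, halfway through the 4 mm thickness; moves with the flap
- latch (a joint): travel of the steel slide latch, m: 0 = drawn out, clear of the flap; 0.022 = fully home (stop), its plate reaching 16 mm over the flap's side edge. Slides along the housing's own -y (inward from its +y side); about 1.5 N of friction, stays where it is left. Plate 22 x 36 x 4 mm, underside 78 mm above the bench, 2 mm over the shut flap
- latch_stub (a point): middle of the top of the latch's upright thumb stub, 104 mm above the bench. The stub is 20 mm (along the housing's x) x 8 mm (along its y) and stands 22 mm above the latch's plate; it is pushed on its outer (+y) face; moves with the latch
- primer_bulb: black rubber primer bulb, a 38 mm wide, 25 mm high dome, standing loose; bystander, origin at the centre of its underside
- valve_cover: chipped green valve cover, 70 x 130 x 54 mm, loose; bystander, origin at the centre of its underside
- cylinder_head: finned cast-iron cylinder head, 105 x 115 x 58 mm, loose; bystander, origin at the centre of its underside
- ratchet: steel ratchet handle lying flat, about 215 mm long, 26 mm high, loose; bystander, origin near the middle of its underside
- spark_plug: spark plug lying, 78 mm long, 18 mm high, loose; bystander, origin near the middle of its underside
- socket: steel socket standing upright, 26 mm wide, 38 mm high, loose; bystander, origin at the centre of its underside
- oil_bottle: black plastic oil bottle, 64 mm wide, 170 mm high, loose; bystander, origin at the centre of its underside
Things that resemble listed ones, but are neither listed nor needed, are in the scene too. Several things have the shape of the housing; the one meant has the colours described above.

How it is judged:
By the outcome, as a careful person would: the job done as asked, in the order asked, and still so for the second after the job is handed in, with the robot touching nothing.
It also fails if it takes over 54 s, if anything falls off the work surface, if the arm or the gripper's body presses on something with over 40 N, if the wrist force passes 120 N, or if a joint passes its speed limit or range.

## Working session

There is one attempt and no reset: what is moved stays moved. The work goes in short steps, Python scripts to look and compute and a tool call to move; the robot and the scene stay as the last step left them, time stands still between calls to the robot, and variables do not carry over. Pictures are saved under pics/ and viewed, about 8 in all and at most 12, crops included, and the job is handed in when it is done.

Besides the shell and the picture viewer there is one more tool, called after "Request:" as name(argument=value, ...), one argument or row to a line, values as JSON. carry_out: Moves the arm, as the interface text tells. Its arguments: {"type":"object","properties":{"plan":{"type":"string"},"gripper":{"type":"number"}},"required":["plan"]}

```bash
ls; mkdir -p pics; python3 - <<'E'
from bench import env, vision
import cv2
for n in("scene","top"):
    cv2.imwrite(f"pics/{n}0.png",cv2.resize(vision.grab_frame(n),None,fx=1.5,fy=1.5))
    print(n,vision.camera_info(n))
print(vision.camera_info("wrist"),env.get_state(),env.grip_depth)
E
```

```text
pics
scene {'fx': 362.8016472502099, 'fy': 362.8016472502099, 'cx': 248.48307642887573, 'cy': 191.25778530640227, 'origin': array([ 1.15182646, -0.10421662,  0.96098196]), 'rotation': array([[-0.0300575 ,  0.81064209, -0.58477   ],
       [ 0.99940912,  0.03413164, -0.00405493],
       [ 0.01667207, -0.58454635, -0.811189  ]])}
top {'fx': 410.1182003048761, 'fy': 410.1182003048761, 'cx': 245.40183262994327, 'cy': 195.44329514170542, 'origin': array([ 0.39139389, -0.09932911,  1.6158155 ]), 'rotation': array([[ 0.00726414, -0.99602387,  0.08879014],
       [-0.99974651, -0.0091261 , -0.02058239],
       [ 0.02131086, -0.08861812, -0.99583768]])}
{'fx': 287.2488162366079, 'fy': 287.2488162366079, 'cx': 256.5578645983446, 'cy': 189.65034675692146, 'mount': array([[ 5.80135081e-04, -9.73658487e-01, -2.28010557e-01,
         6.56442716e-02],
       [ 9.99999796e-01,  5.03952807e-04,  3.92337249e-04,
         9.82990031e-04],
       [-2.67095932e-04, -2.28010738e-01,  9.73658581e-01,
        -1.79115517e-01],
       [ 0.00000000e+00,  0.00000000e+00,  0.00000000e+00,
         1.00000000e+00]])} {'time': 0.1, 'q': array([ 5.45174566e+01,  1.18789052e+01,  8.83937685e+01, -2.45958113e-03,
        7.98444957e+01, -8.62409922e+00]), 'joint_vel': array([ 0.00908693, -0.06707684, -0.18788292, -0.01504226, -0.07094163,
        0.03026446]), 'joint_efforts': array([ 1.01403577e-03, -3.71862674e+01, -2.82296151e+01,  6.99663511e-02,
        3.11253138e-02, -8.70800818e-05]), 'position': array([0.25938481, 0.51235788, 0.20443508]), 'eef_rot': array([[-8.92128726e-01,  4.51779823e-01, -1.15261615e-03],
       [ 4.51781216e-01,  8.92127165e-01, -1.68974683e-03],
       [ 2.64886652e-04, -2.02820201e-03, -9.99997908e-01]]), 'force': array([ 1.11244418, -0.39108568, -0.25353374]), 'wrist_torque': array([-0.00153667,  0.00798127, -0.0149247 ]), 'finger_gap': 0.0939305799228999} 0.0188
```

View pics/scene0.png

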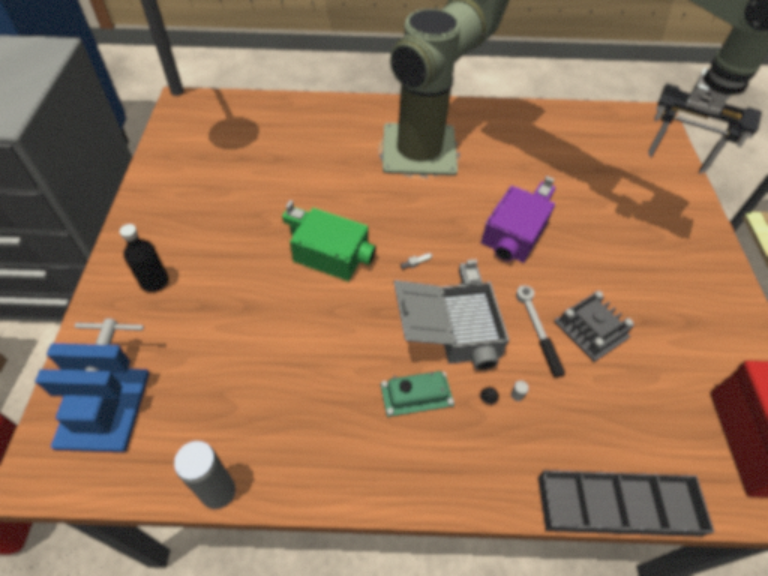

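View pics/top0.png

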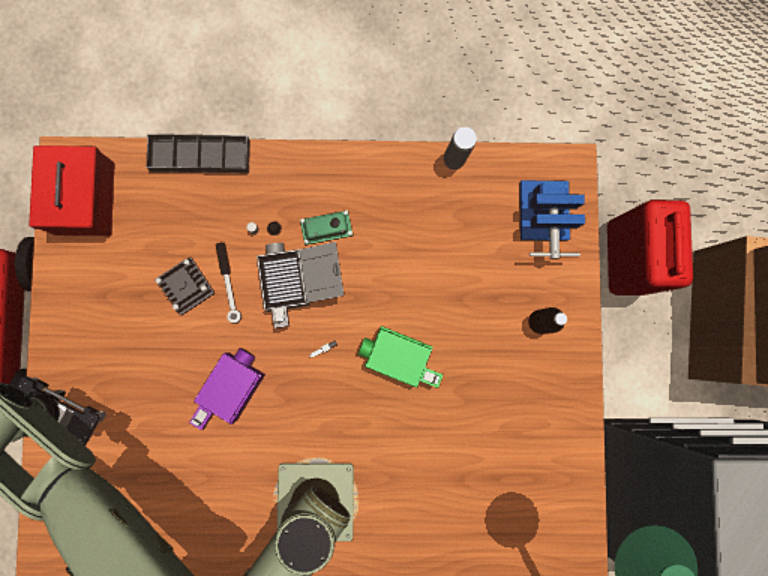

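The top view shows the grey housing at about (285,280), with its flap to the right reaching (343,270) and its latch at (280,318). I'll enlarge that area.

```bash
cat > h.py <<'E'
import numpy as np, cv2
from bench import env, vision
def ray(n,u,v,z,st=None):
    c=vision.camera_info(n)
    if n=="wrist":
        st=st or env.get_state(); T=np.eye(4);T[:3,:3]=st["eef_rot"];T[:3,3]=st["position"]
        M=T@c["mount"];R,o=M[:3,:3],M[:3,3]
    else: R,o=np.array(c["rotation"]),np.array(c["origin"])
    d=R@np.array([(u-c["cx"])/c["fx"],(v-c["cy"])/c["fy"],1]); return o+d*(z-o[2])/d[2]
E
python3 - <<'E'
from h import *
f=vision.grab_frame("top"); x0,y0,w,h=150,140,90,90
cv2.imwrite("pics/topc.png",cv2.resize(f[y0:y0+h,x0:x0+w],None,fx=6.5,fy=6.5,interpolation=cv2.INTER_CUBIC))
E
```

```text
(no output)
```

View pics/topc.png

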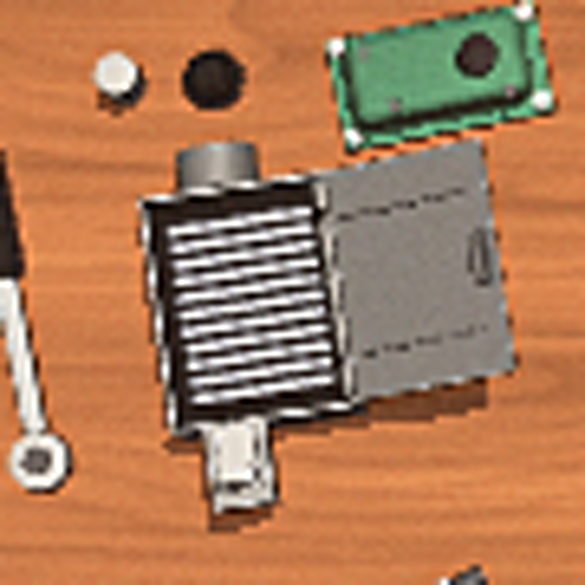

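The crop shows the flap's free edge running from (480,140) to (513,372), the rim's left corners at (145,203) and (175,433), and the latch stub near (240,490). The valve cover is close to the flap's far corner.

```bash
python3 - <<'E'
from h import *
def p(a,b,z): return ray("top",150+(a+.5)/6.5-.5,140+(b+.5)/6.5-.5,z)
P={k:p(*v) for k,v in dict(ef=(480,140,.076),en=(513,372,.076),lf=(143,203,.071),ln=(175,433,.071),hf=(325,178,.076),hn=(355,400,.076),stub=(243,480,.104)).items()}
for k,v in P.items(): print(k,v.round(4))
n=np.linalg.norm
print("edge len",n(P['ef']-P['en']),"left",n(P['lf']-P['ln']),"across",n((P['ef']+P['en']-P['lf']-P['ln'])/2), "exp .136 .140 ~.21")
for a,b in (('ef','en'),('lf','ln'),('hf','hn')):
    d=P[b]-P[a]; print(np.degrees(np.arctan2(d[1],d[0])))
E
```

```text
ef [ 0.6587 -0.0468  0.076 ]
en [ 0.5229 -0.0675  0.076 ]
lf [0.6203 0.1491 0.071 ]
ln [0.4862 0.1276 0.071 ]
hf [0.6353 0.0431 0.076 ]
hn [0.5059 0.0236 0.076 ]
stub [0.4579 0.0838 0.104 ]
edge len 0.1373087475630589 left 0.13579999624447722 across 0.19916647670282278 exp .136 .140 ~.21
-171.3153606067933
-170.8673131289989
-171.42126260470306
```

```bash
python3 - <<'E'
from h import *
def p(a,b,z): return ray("top",150+(a+.5)/6.5-.5,140+(b+.5)/6.5-.5,z)
def s(a,b,z): return ray("scene",a/1.5,b/1.5,z)
for z in (.04,.06,.076,.09,.11,.13):
  print(z,'near',p(513,372,z)[:2].round(4),s(396,281,z)[:2].round(4),'far',p(480,140,z)[:2].round(4),s(409,343,z)[:2].round(4))
f=vision.grab_frame("scene"); x0,y0,w,h=250,165,100,90
cv2.imwrite("pics/scc.png",cv2.resize(f[y0:y0+h,x0:x0+w],None,fx=6.5,fy=6.5,interpolation=cv2.INTER_CUBIC))
E
```

```text
0.04 near [ 0.526  -0.0668] [ 0.4706 -0.0603] far [ 0.6649 -0.0456] [ 0.6194 -0.0343]
0.06 near [ 0.5243 -0.0672] [ 0.4854 -0.0613] far [ 0.6615 -0.0463] [ 0.6309 -0.0358]
0.076 near [ 0.5229 -0.0675] [ 0.4972 -0.062 ] far [ 0.6587 -0.0468] [ 0.6402 -0.037 ]
0.09 near [ 0.5217 -0.0678] [ 0.5076 -0.0627] far [ 0.6562 -0.0473] [ 0.6483 -0.0381]
0.11 near [ 0.52   -0.0682] [ 0.5224 -0.0637] far [ 0.6528 -0.048 ] [ 0.6598 -0.0396]
0.13 near [ 0.5183 -0.0686] [ 0.5372 -0.0646] far [ 0.6493 -0.0486] [ 0.6714 -0.0411]
```

View pics/scc.png

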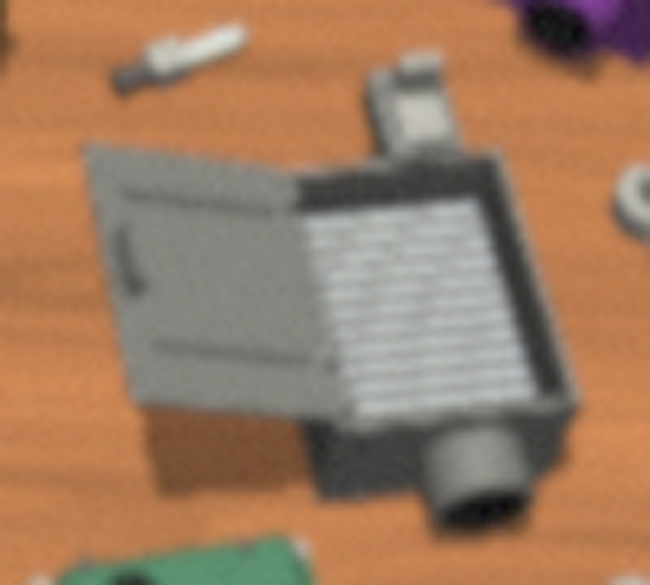

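Triangulating the two views puts the flap's edge at about z 0.10–0.12, so it stands open about 20° above level. The housing yaw is close to -171° for its +y. My approach is to tilt the shut fingers 60° from vertical, go under the flap's edge, and sweep around the spine. I'll write a small planner that prints the rows.

```bash
cat >> h.py <<'E'
from scipy.spatial.transform import Rotation as Ro
HY=np.array([-.9885,-.152,0]); HX=np.array([-.152,.9885,0]); Z=np.array([0,0,1.]); C=np.array([.5617,.0840,0])
HI=C-.051*HX+.074*Z
def pose(u,v,tilt,w=0):
    "u outward from the spine, v above it, w along housing +y; tilt of the tool from straight down, tip towards the housing"
    t=np.radians(tilt); z=np.sin(t)*HX-np.cos(t)*Z; y=-HY
    return HI-u*HX+v*Z+w*HY, np.column_stack([np.cross(y,z),y,z])
def plan(wps,st=None):
    st=st or env.get_state(); p,R=np.array(st["position"]),Ro.from_matrix(st["eef_rot"])
    for n,(q,S) in wps:
        S=Ro.from_matrix(S); rv=(R.inv()*S).as_rotvec(); d=(q-p)/n
        for i in range(n):
            s=R.inv().apply(d)/.15; w=rv/n/np.pi
            print(" ".join(f"{a:.3f}" for a in [*s,*w])+";", "" if np.linalg.norm(d)<.0625 and np.linalg.norm(w)*180<10.7 else "TOO FAST")
            R=R*Ro.from_rotvec(rv/n)
        p=q
def loc(): # tool in hinge coordinates
    st=env.get_state(); d=st["position"]-HI; R=st["eef_rot"]
    print("t",round(st["time"],2),"u,v,w mm",(1e3*np.array([-d@HX,d[2],d@HY])).round(1),"z",R[:,2].round(3),"y",R[:,1].round(3),"F",st["force"].round(2),"q",st["q"].round(0))
E
python3 - <<'E'
from h import *
plan([(20,pose(.19,.17,60))])
E
```

```text
-0.201 -0.147 -0.013 -0.008 0.015 0.014; 
-0.206 -0.138 -0.026 -0.008 0.015 0.014; 
-0.210 -0.128 -0.040 -0.008 0.015 0.014; 
-0.214 -0.118 -0.053 -0.008 0.015 0.014; 
-0.215 -0.107 -0.066 -0.008 0.015 0.014; 
-0.216 -0.096 -0.079 -0.008 0.015 0.014; 
-0.216 -0.085 -0.092 -0.008 0.015 0.014; 
-0.215 -0.073 -0.104 -0.008 0.015 0.014; 
-0.212 -0.061 -0.116 -0.008 0.015 0.014; 
-0.209 -0.049 -0.128 -0.008 0.015 0.014; 
-0.204 -0.037 -0.139 -0.008 0.015 0.014; 
-0.199 -0.025 -0.149 -0.008 0.015 0.014; 
-0.192 -0.013 -0.159 -0.008 0.015 0.014; 
-0.184 -0.000 -0.168 -0.008 0.015 0.014; 
-0.176 0.012 -0.177 -0.008 0.015 0.014; 
-0.166 0.023 -0.185 -0.008 0.015 0.014; 
-0.156 0.035 -0.192 -0.008 0.015 0.014; 
-0.145 0.046 -0.198 -0.008 0.015 0.014; 
-0.133 0.057 -0.203 -0.008 0.015 0.014; 
-0.120 0.068 -0.208 -0.008 0.015 0.014;
```

Request:
carry_out(
  plan="-0.2 -0.147 -0.02 -0.008 0.015 0.014; -0.206 -0.138 -0.03 -0.008 0.015 0.014; -0.21 -0.128 -0.04 -0.008 0.015 0.014; -0.214 -0.118 -0.053 -0.008 0.015 0.014; -0.215 -0.107 -0.066 -0.008 0.015 0.014; -0.216 -0.096 -0.079 -0.008 0.015 0.014; -0.216 -0.085 -0.092 -0.008 0.015 0.014; -0.215 -0.073 -0.104 -0.008 0.015 0.014; -0.212 -0.061 -0.116 -0.008 0.015 0.014; -0.209 -0.049 -0.128 -0.008 0.015 0.014",
  gripper=-1,
)

```text
time: 1.45
position: [0.4277, 0.1778, 0.2282]
eef_rot: [[-0.555, 0.81, -0.19], [0.673, 0.572, 0.469], [0.489, 0.133, -0.862]]
force: [1.2, -0.2, -0.7]
finger_gap: 0.0007
```

Request:
carry_out(
  plan="-0.204 -0.037 -0.139 -0.008 0.015 0.014; -0.199 -0.025 -0.149 -0.008 0.015 0.014; -0.192 -0.013 -0.159 -0.008 0.015 0.014; -0.184 0 -0.168 -0.008 0.015 0.014; -0.176 0.012 -0.177 -0.008 0.015 0.014; -0.166 0.023 -0.185 -0.008 0.015 0.014; -0.156 0.035 -0.192 -0.008 0.015 0.014; -0.145 0.046 -0.198 -0.008 0.015 0.014; -0.133 0.057 -0.203 -0.008 0.015 0.014; -0.12 0.068 -0.208 -0.008 0.015 0.014",
)

```text
time: 2.7
position: [0.5911, -0.1581, 0.2521]
eef_rot: [[-0.068, 0.992, -0.108], [0.509, 0.128, 0.851], [0.858, 0.003, -0.514]]
force: [-0.1, -0.5, 0.7]
finger_gap: 0.0006
```

```bash
python3 - <<'E'
from h import *
loc()
cv2.imwrite("pics/w1.png",cv2.resize(vision.grab_frame("wrist"),None,fx=1.5,fy=1.5))
plan([(5,pose(.150,0.005,60)),(5,pose(.09,.002,60))])
E
```

```text
t 2.7 u,v,w mm [192.8 178.1   7.7] z [-0.108  0.851 -0.514] y [0.992 0.128 0.003] F [-0.06 -0.49  0.67] q [-42.  41.  61.  41. 122. -42.]
-0.163 0.008 0.171 0.002 0.001 -0.001; 
-0.163 0.009 0.170 0.002 0.001 -0.001; 
-0.164 0.009 0.170 0.002 0.001 -0.001; 
-0.164 0.010 0.169 0.002 0.001 -0.001; 
-0.165 0.010 0.169 0.002 0.001 -0.001; 
0.037 -0.000 0.071 0.000 -0.000 -0.000; 
0.037 -0.000 0.071 0.000 -0.000 -0.000; 
0.037 -0.000 0.071 0.000 -0.000 -0.000; 
0.037 -0.000 0.071 0.000 -0.000 -0.000; 
0.037 -0.000 0.071 0.000 -0.000 -0.000;
```

View pics/w1.png

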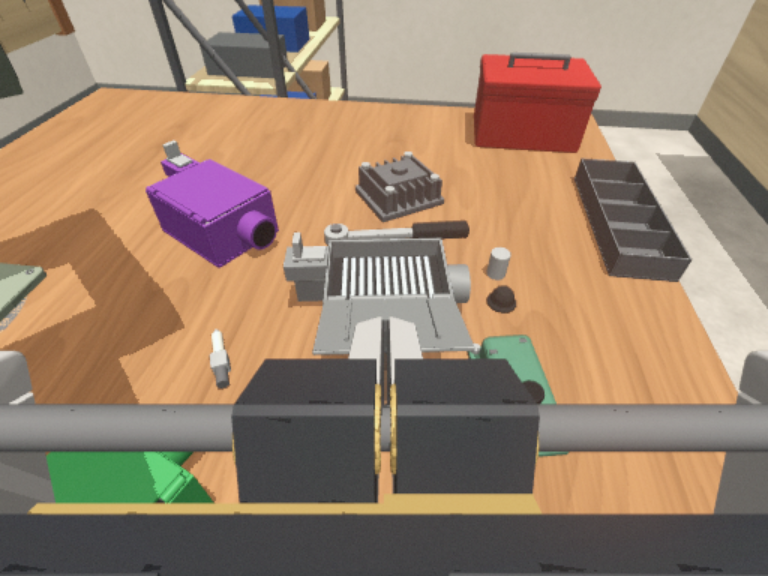

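The wrist view shows the grey flap's edge from (313,353) to (478,348), ahead of the fingertips and roughly centred. I'll cross it with the top view to get the edge height.

```bash
python3 - <<'E'
from h import *
for n,(a,b),(c,d) in (("near",(313,353),(513,372)),("far",(478,348),(480,140))):
  for z in (.07,.08,.09,.1,.11,.12):
    A=ray("wrist",a/1.5,b/1.5,z); B=ray("top",150+c/6.5-.5,140+d/6.5-.5,z)
    f=lambda P:(1e3*np.array([-(P-HI)@HX,(P-HI)@HY])).round(0)
    print(n,z,f(A),f(B))
E
```

```text
near 0.07 [68. 71.] [93. 60.]
near 0.08 [76. 69.] [93. 61.]
near 0.09 [83. 67.] [93. 62.]
near 0.1 [91. 65.] [93. 63.]
near 0.11 [99. 64.] [93. 64.]
near 0.12 [106.  62.] [93. 65.]
far 0.07 [ 67. -85.] [ 93. -77.]
far 0.08 [ 75. -82.] [ 93. -76.]
far 0.09 [ 82. -79.] [ 93. -74.]
far 0.1 [ 90. -76.] [ 93. -72.]
far 0.11 [ 97. -74.] [ 93. -70.]
far 0.12 [105. -71.] [ 93. -69.]
```

Edge height comes out at z ≈ 0.105 and u ≈ 95 mm, consistent with an 18° elevation. I'll go down outside the edge, then in beneath it.

Request:
carry_out(
  plan="-0.163 0.009 0.17 0.002 0.001 -0.001; -0.163 0.009 0.17 0.002 0.001 -0.001; -0.164 0.009 0.17 0.002 0.001 -0.001; -0.164 0.01 0.17 0.002 0.001 -0.001; -0.165 0.01 0.17 0.002 0.001 -0.001; 0.037 0 0.071 0 0 0; 0.037 0 0.071 0 0 0; 0.037 0 0.071 0 0 0; 0.037 0 0.071 0 0 0; 0.037 0 0.071 0 0 0",
)

```text
time: 4.0
position: [0.5818, -0.0495, 0.0799]
eef_rot: [[-0.085, 0.986, -0.141], [0.495, 0.164, 0.853], [0.865, 0.003, -0.502]]
force: [-0.7, 0.2, 0.3]
finger_gap: 0.0004
```

```bash
python3 - <<'E'
from h import *
loc()
E
```

```text
t 4.0 u,v,w mm [84.   5.9  0.4] z [-0.141  0.853 -0.502] y [0.986 0.164 0.003] F [-0.72  0.2   0.31] q [-35.  47.  74.  39. 105. -51.]
```

```bash
cat >> h.py <<'E'
def arc(a0,a1,t0,t1,r0=.088,r1=.088,n=10,w=-.003):
    for f in np.arange(1,n+1)/n:
        a=np.radians(a0+(a1-a0)*f); r=r0+(r1-r0)*f
        yield 1,pose(r*np.cos(a),r*np.sin(a),t0+(t1-t0)*f,w)
E
python3 - <<'E'
from h import *
plan(arc(4,40,60,60,.084)); print(); 
E
```

```text
0.031 0.023 -0.016 -0.003 0.001 0.003; 
0.032 0.000 -0.015 0.000 0.000 0.000; 
0.033 0.000 -0.013 0.000 0.000 0.000; 
0.034 0.000 -0.011 0.000 0.000 0.000; 
0.035 -0.000 -0.009 0.000 0.000 0.000; 
0.036 -0.000 -0.007 0.000 0.000 0.000; 
0.036 -0.000 -0.004 0.000 0.000 0.000; 
0.036 0.000 -0.002 0.000 0.000 0.000; 
0.037 0.000 0.000 0.000 0.000 0.000; 
0.037 -0.000 0.003 0.000 0.000 0.000;
```

Request:
carry_out(
  plan="0.031 0.02 -0.016 -0.003 0.001 0.003; 0.032 0 -0.015 0 0 0; 0.033 0 -0.013 0 0 0; 0.034 0 -0.011 0 0 0; 0.035 0 -0.009 0 0 0; 0.036 0 -0.007 0 0 0; 0.036 0 -0.004 0 0 0; 0.036 0 -0.002 0 0 0; 0.037 0 0 0 0 0; 0.037 0 0.003 0 0 0",
)

```text
time: 5.25
position: [0.5821, -0.0332, 0.1301]
eef_rot: [[-0.074, 0.988, -0.132], [0.493, 0.152, 0.857], [0.867, -0.001, -0.499]]
force: [-0.2, 0.1, -0.3]
finger_gap: 0.0009
```

```bash
python3 - <<'E'
from h import *
loc()
a=vision.grab_frame("wrist"); b=vision.grab_frame("top")[130:230,140:273]
cv2.imwrite("pics/w2.png",np.hstack([cv2.resize(a,(400,300)),cv2.resize(b,(400,300))]))
plan(arc(40,80,60,60))
E
```

```text
t 5.25 u,v,w mm [67.9 56.1 -2.4] z [-0.132  0.857 -0.499] y [ 0.988  0.152 -0.001] F [-0.24  0.08 -0.28] q [-34.  42.  76.  41. 107. -48.]
0.041 0.003 0.011 -0.000 -0.000 -0.000; 
0.039 0.000 0.011 -0.000 -0.000 0.000; 
0.038 -0.000 0.014 0.000 0.000 0.000; 
0.037 0.000 0.017 0.000 0.000 0.000; 
0.036 0.000 0.019 0.000 0.000 0.000; 
0.035 0.000 0.022 0.000 0.000 0.000; 
0.033 -0.000 0.024 0.000 0.000 0.000; 
0.031 -0.000 0.026 0.000 0.000 0.000; 
0.029 -0.000 0.028 0.000 0.000 0.000; 
0.027 0.000 0.030 0.000 0.000 0.000;
```

View pics/w2.png

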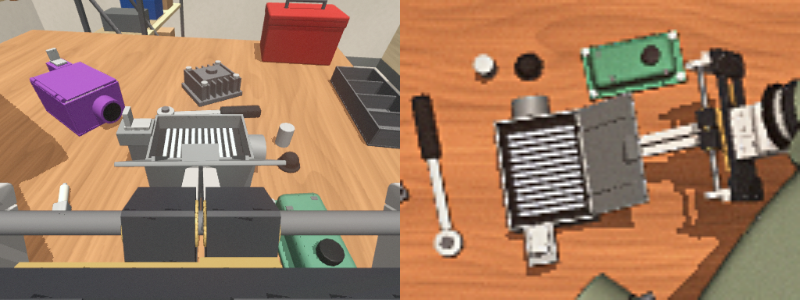

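The flap is rising on the fingers: the wrist view shows its edge at (115–255,162), and the top view shows it foreshortened. The housing hasn't moved, so I'll carry on.

Request:
carry_out(
  plan="0.041 0.002 0.011 0 0 0; 0.039 0 0.011 0 0 0; 0.038 0 0.014 0 0 0; 0.037 0 0.017 0 0 0; 0.036 0 0.019 0 0 0; 0.035 0 0.022 0 0 0; 0.033 0 0.024 0 0 0; 0.031 0 0.026 0 0 0; 0.029 0 0.028 0 0 0; 0.027 0 0.03 0 0 0",
)

```text
time: 6.6
position: [0.5745, 0.0186, 0.1598]
eef_rot: [[-0.074, 0.988, -0.132], [0.493, 0.152, 0.857], [0.867, -0.001, -0.499]]
force: [-0.0, -1.1, -0.0]
finger_gap: 0.0007
```

```bash
python3 - <<'E'
from h import *
loc()
plan(arc(80,115,60,50))
E
```

```text
t 6.6 u,v,w mm [15.6 85.8 -2.7] z [-0.132  0.857 -0.499] y [ 0.988  0.152 -0.001] F [-0.01 -1.09 -0.05] q [-31.  37.  81.  43. 105. -45.]
0.028 0.002 0.027 -0.000 -0.006 -0.000; 
0.021 -0.000 0.029 -0.000 -0.006 0.000; 
0.020 -0.000 0.030 -0.000 -0.006 -0.000; 
0.018 0.000 0.031 0.000 -0.006 0.000; 
0.017 0.000 0.032 -0.000 -0.006 -0.000; 
0.016 0.000 0.032 -0.000 -0.006 0.000; 
0.014 0.000 0.033 0.000 -0.006 -0.000; 
0.013 0.000 0.034 0.000 -0.006 0.000; 
0.011 -0.000 0.034 0.000 -0.006 0.000; 
0.010 -0.000 0.034 -0.000 -0.006 -0.000;
```

Request:
carry_out(
  plan="0.025 0.002 0.027 0 -0.006 0; 0.021 0 0.029 0 -0.006 0; 0.02 0 0.03 0 -0.006 0; 0.018 0 0.031 0 -0.006 0; 0.017 0 0.032 0 -0.006 0; 0.016 0 0.032 0 -0.006 0; 0.014 0 0.033 0 -0.006 0; 0.013 0 0.034 0 -0.006 0; 0.011 0 0.034 0 -0.006 0; 0.01 0 0.034 0 -0.006 0",
)

```text
time: 7.85
position: [0.5669, 0.0706, 0.1529]
eef_rot: [[-0.098, 0.988, -0.116], [0.646, 0.152, 0.748], [0.757, -0.001, -0.653]]
force: [0.7, -0.3, 0.1]
finger_gap: 0.0004
```

```bash
python3 - <<'E'
from h import *
loc()
plan(arc(115,145,50,35))
E
```

```text
t 7.85 u,v,w mm [-37.   78.9  -3.1] z [-0.116  0.748 -0.653] y [ 0.988  0.152 -0.001] F [ 0.72 -0.29  0.13] q [-25.  29.  87.  39.  95. -41.]
0.013 -0.001 0.027 -0.000 -0.004 -0.000; 
0.006 0.000 0.030 -0.000 -0.008 -0.000; 
0.006 -0.000 0.030 -0.000 -0.008 0.000; 
0.005 0.000 0.030 0.000 -0.008 -0.000; 
0.004 0.000 0.030 -0.000 -0.008 -0.000; 
0.003 -0.000 0.031 -0.000 -0.008 0.000; 
0.002 0.000 0.031 0.000 -0.008 0.000; 
0.002 0.000 0.031 0.000 -0.008 -0.000; 
0.001 -0.000 0.031 0.000 -0.008 0.000; 
-0.000 0.000 0.031 -0.000 -0.008 0.000;
```

Request:
carry_out(
  plan="0.011 0 0.027 0 -0.004 0; 0.006 0 0.03 0 -0.008 0; 0.006 0 0.03 0 -0.008 0; 0.005 0 0.03 0 -0.008 0; 0.004 0 0.03 0 -0.008 0; 0.003 0 0.031 0 -0.008 0; 0.002 0 0.031 0 -0.008 0; 0.002 0 0.031 0 -0.008 0; 0.001 0 0.031 0 -0.008 0; 0 0 0.031 0 -0.008 0",
)

```text
time: 9.1
position: [0.5615, 0.1052, 0.1243]
eef_rot: [[-0.123, 0.988, -0.089], [0.805, 0.152, 0.574], [0.581, -0.001, -0.814]]
force: [-0.1, -0.9, -0.2]
finger_gap: 0.0002
```

```bash
python3 - <<'E'
from h import *
loc()
a=vision.grab_frame("wrist"); b=vision.grab_frame("scene")[160:250,240:360]
cv2.imwrite("pics/w3.png",np.hstack([cv2.resize(a,(400,300)),cv2.resize(b,(400,300))]))
plan(arc(145,165,35,25))
E
```

```text
t 9.1 u,v,w mm [-72.   50.3  -3. ] z [-0.089  0.574 -0.814] y [ 0.988  0.152 -0.001] F [-0.13 -0.93 -0.16] q [-17.  23.  92.  32.  83. -35.]
-0.003 0.001 0.018 -0.001 -0.009 -0.000; 
-0.001 -0.000 0.020 -0.000 -0.006 -0.000; 
-0.001 0.000 0.020 0.000 -0.006 -0.000; 
-0.001 -0.000 0.020 0.000 -0.006 -0.000; 
-0.002 0.000 0.020 -0.000 -0.006 0.000; 
-0.002 -0.000 0.020 -0.000 -0.006 -0.000; 
-0.002 -0.000 0.020 0.000 -0.006 0.000; 
-0.003 0.000 0.020 0.000 -0.006 0.000; 
-0.003 -0.000 0.020 -0.000 -0.006 -0.000; 
-0.004 -0.000 0.020 -0.000 -0.006 0.000;
```

View pics/w3.png

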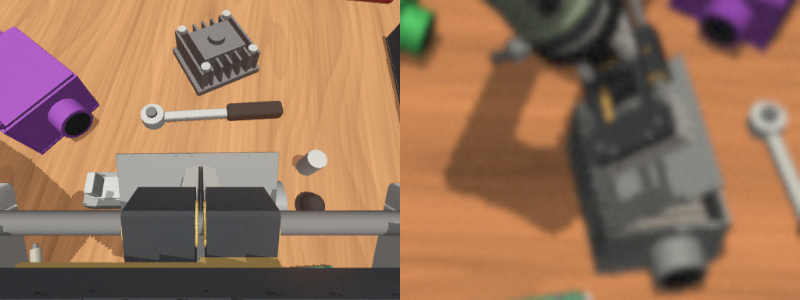

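The flap is past upright and leaning over the housing with the fingers on its top face (wrist view, edge at y≈155). I'll continue easing it down.

Request:
carry_out(
  plan="-0.002 0 0.018 0 -0.008 0; -0.001 0 0.02 0 -0.006 0; -0.001 0 0.02 0 -0.006 0; -0.001 0 0.02 0 -0.006 0; -0.002 0 0.02 0 -0.006 0; -0.002 0 0.02 0 -0.006 0; -0.002 0 0.02 0 -0.006 0; -0.003 0 0.02 0 -0.006 0; -0.003 0 0.02 0 -0.006 0; -0.004 0 0.02 0 -0.006 0",
)

```text
time: 10.45
position: [0.5596, 0.1172, 0.0972]
eef_rot: [[-0.138, 0.988, -0.064], [0.9, 0.152, 0.408], [0.413, -0.001, -0.911]]
force: [0.1, -0.2, 0.1]
finger_gap: 0.0006
```

```bash
python3 - <<'E'
from h import *
loc()
plan(arc(165,175,25,20))
E
```

```text
t 10.45 u,v,w mm [-84.2  23.2  -3. ] z [-0.064  0.408 -0.911] y [ 0.988  0.152 -0.001] F [ 0.13 -0.25  0.15] q [-11.  21.  94.  24.  75. -28.]
0.002 -0.000 0.015 -0.000 0.001 -0.000; 
-0.002 -0.000 0.010 -0.000 -0.003 0.000; 
-0.002 0.000 0.010 -0.000 -0.003 0.000; 
-0.002 -0.000 0.010 -0.000 -0.003 -0.000; 
-0.002 0.000 0.010 0.000 -0.003 0.000; 
-0.002 -0.000 0.010 -0.000 -0.003 -0.000; 
-0.002 0.000 0.010 -0.000 -0.003 0.000; 
-0.002 -0.000 0.010 -0.000 -0.003 0.000; 
-0.003 0.000 0.010 0.000 -0.003 0.000; 
-0.003 -0.000 0.010 -0.000 -0.003 -0.000;
```

Request:
carry_out(
  plan="-0.001 0 0.012 0 -0.002 0; -0.002 0 0.01 0 -0.003 0; -0.002 0 0.01 0 -0.003 0; -0.002 0 0.01 0 -0.003 0; -0.002 0 0.01 0 -0.003 0; -0.002 0 0.01 0 -0.003 0; -0.002 0 0.01 0 -0.003 0; -0.002 0 0.01 0 -0.003 0; -0.003 0 0.01 0 -0.003 0; -0.003 0 0.01 0 -0.003 0",
)

```text
time: 11.7
position: [0.5592, 0.1199, 0.0819]
eef_rot: [[-0.143, 0.988, -0.051], [0.934, 0.152, 0.325], [0.329, -0.001, -0.944]]
force: [-0.6, 0.3, -0.1]
finger_gap: 0.0005
```

```bash
python3 - <<'E'
from h import *
loc()
E
```

```text
t 11.7 u,v,w mm [-86.9   7.9  -3. ] z [-0.051  0.325 -0.944] y [ 0.988  0.152 -0.001] F [-0.56  0.32 -0.07] q [ -8.  21.  95.  19.  71. -24.]
```

Request:
carry_out(
  plan="-0.001 0 0.003 0 0 0; -0.001 0 0.003 0 0 0; -0.001 0 0.003 0 0 0; -0.001 0 0.003 0 0 0; -0.001 0 0.003 0 0 0; 0 0 0 0 0 0; 0 0 0 0 0 0; 0 0 0 0 0 0; 0 0 0 0 0 0; 0 0 0 0 0 0",
)

```text
time: 12.95
position: [0.5592, 0.1199, 0.0797]
eef_rot: [[-0.143, 0.988, -0.051], [0.933, 0.152, 0.325], [0.329, -0.001, -0.944]]
force: [0.4, 0.5, 0.2]
finger_gap: 0.0005
```

```bash
python3 - <<'E'
from h import *
for i in range(3): loc(); vision.grab_frame("wrist")
E
```

```text
t 12.95 u,v,w mm [-86.9   5.7  -3. ] z [-0.051  0.325 -0.944] y [ 0.988  0.152 -0.001] F [0.43 0.46 0.24] q [ -8.  21.  95.  20.  71. -24.]
t 13.0 u,v,w mm [-86.9   5.7  -3. ] z [-0.051  0.325 -0.944] y [ 0.988  0.152 -0.001] F [ 0.21  0.37 -0.44] q [ -8.  21.  95.  20.  71. -24.]
t 13.05 u,v,w mm [-86.9   5.7  -3. ] z [-0.051  0.325 -0.944] y [ 0.988  0.152 -0.001] F [-0.09  0.04  0.25] q [ -8.  21.  95.  20.  71. -24.]
```

Not clearly at the stop yet, so I'll take another 1.5 mm slowly.

Request:
carry_out(
  plan="-0.001 0 0.002 0 0 0; 0 0 0.002 0 0 0; -0.001 0 0.002 0 0 0; 0 0 0.002 0 0 0; -0.001 0 0.002 0 0 0; 0 0 0 0 0 0; 0 0 0 0 0 0; 0 0 0 0 0 0; 0 0 0 0 0 0; 0 0 0 0 0 0",
)

```text
time: 14.35
position: [0.5593, 0.12, 0.0785]
eef_rot: [[-0.143, 0.988, -0.051], [0.933, 0.152, 0.325], [0.329, -0.001, -0.944]]
force: [-2.2, -0.4, 5.7]
finger_gap: 0.0002
```

```bash
python3 - <<'E'
from h import *
F=[]
for i in range(5): F.append(env.get_state()["force"]); vision.grab_frame("wrist")
loc();print(np.mean(F,0))
E
```

```text
t 14.6 u,v,w mm [-87.    4.5  -3.1] z [-0.051  0.325 -0.944] y [ 0.988  0.152 -0.001] F [-1.76 -0.79  4.7 ] q [ -8.  21.  95.  20.  70. -24.]
[-1.53504315 -0.21006443  5.23836358]
```

Contact force is 5 N at v≈4.5 mm, so the flap is on its stop. I'll lift off, straighten up, and move out behind the latch for a side look.

```bash
python3 - <<'E'
from h import *
plan([(3,pose(-.085,.06,19)),(7,pose(-.067,.085,0,.15))])
E
```

```text
0.036 -0.007 -0.118 -0.000 -0.000 -0.000; 
0.036 -0.007 -0.118 -0.000 -0.000 -0.000; 
0.036 -0.007 -0.118 -0.000 -0.000 -0.000; 
-0.008 -0.143 -0.028 -0.000 -0.015 -0.000; 
-0.010 -0.143 -0.028 -0.000 -0.015 -0.000; 
-0.011 -0.143 -0.027 -0.000 -0.015 -0.000; 
-0.012 -0.143 -0.027 -0.000 -0.015 -0.000; 
-0.014 -0.143 -0.026 -0.000 -0.015 -0.000; 
-0.015 -0.143 -0.025 -0.000 -0.015 -0.000; 
-0.016 -0.143 -0.025 -0.000 -0.015 -0.000;
```

Request:
carry_out(
  plan="0.036 0 -0.118 0 0 0; 0.036 0 -0.118 0 0 0; 0.036 -0.01 -0.118 0 0 0; -0.008 -0.145 -0.028 0 -0.015 0; -0.01 -0.145 -0.028 0 -0.015 0; -0.011 -0.145 -0.027 0 -0.015 0; -0.012 -0.145 -0.027 0 -0.015 0; -0.014 -0.145 -0.026 0 -0.015 0; -0.015 -0.143 -0.025 0 -0.015 0; -0.016 -0.143 -0.025 0 -0.015 0",
)

```text
time: 15.85
position: [0.4107, 0.0765, 0.1602]
eef_rot: [[-0.151, 0.989, -0.0], [0.989, 0.151, 0.004], [0.004, 0.001, -1.0]]
force: [0.1, -0.9, 0.2]
finger_gap: 0.0008
```

```bash
python3 - <<'E'
from h import *
loc()
a=vision.grab_frame("wrist"); b=vision.grab_frame("top")[130:220,140:260]
cv2.imwrite("pics/w4.png",np.hstack([cv2.resize(a,(480,360)),cv2.resize(b,(320,240)).repeat(1,0) if 0 else cv2.copyMakeBorder(cv2.resize(b,(320,240)),0,120,0,0,0)]))
E
```

```text
t 15.85 u,v,w mm [-66.5  86.2 150.4] z [-0.     0.004 -1.   ] y [0.989 0.151 0.001] F [ 0.15 -0.95  0.18] q [ -2.  -5. 112.   0.  73. -10.]
```

View pics/w4.png

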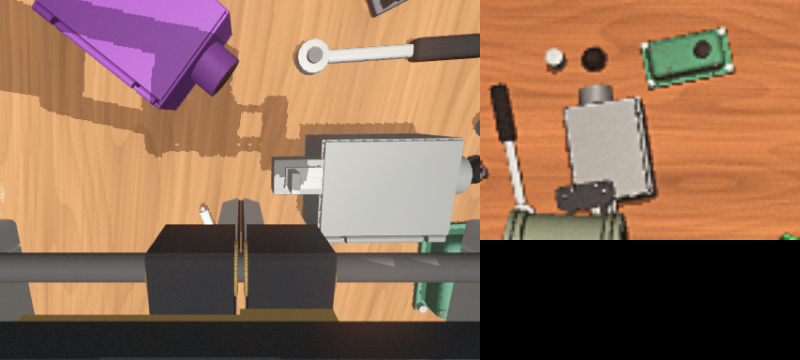

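The flap is flat on the housing (wrist 320–465,138–240), and the latch is at about (272–322,157–193). I'll zoom in on the latch.

```bash
python3 - <<'E'
from h import *
a=vision.grab_frame("wrist")[150:230,270:370]
cv2.imwrite("pics/w5.png",cv2.resize(a,(700,560),interpolation=cv2.INTER_CUBIC))
E
```

```text
(no output)
```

View pics/w5.png

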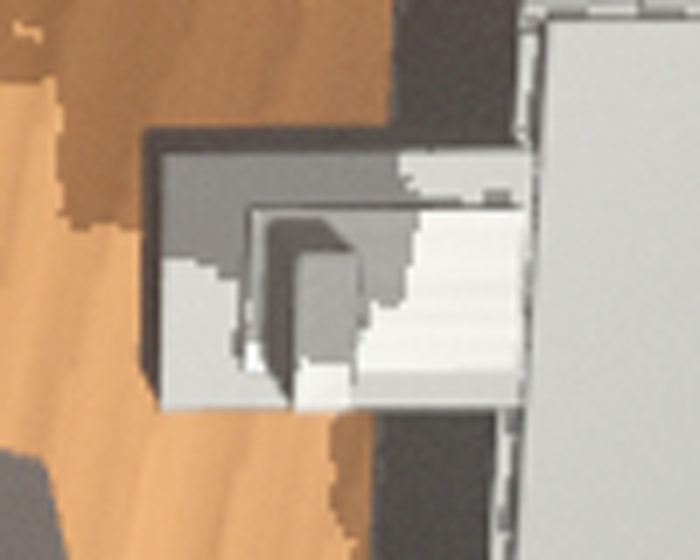

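```bash
python3 - <<'E'
from h import *
for n,a,b,z in (("stub outer mid",295,330,.104),("stub inner mid",357,330,.104),("stub outer far",295,252,.104),("stub outer near",295,405,.104),("ledge outer a",160,152,.077),("ledge outer b",160,408,.077),("plate outer",250,208,.082),("plate inner",520,208,.082),("flap edge",545,20,.076),("flap edge2",525,330,.076)):
    P=ray("wrist",270+(a+.5)/7-.5,150+(b+.5)/7-.5,z); d=P-HI
    print(n,P.round(4),"u,w",(1e3*np.array([-d@HX,d@HY])).round(1))
loc()
E
```

```text
stub outer mid [0.4571 0.09   0.104 ] u,w [-72.8 102.5]
stub inner mid [0.4645 0.0911 0.104 ] u,w [-72.8  95. ]
stub outer far [0.4553 0.0994 0.104 ] u,w [-82.5 102.9]
stub outer near [0.459  0.0807 0.104 ] u,w [-63.4 102. ]
ledge outer a [0.4412 0.1051 0.077 ] u,w [-90.2 116. ]
ledge outer b [0.4475 0.0705 0.077 ] u,w [-55.  114.9]
plate outer [0.4533 0.1003 0.082 ] u,w [-83.6 104.7]
plate inner [0.4881 0.1057 0.082 ] u,w [-83.6  69.5]
flap edge [0.4878 0.1298 0.076 ] u,w [-107.5   66.1]
flap edge2 [0.4944 0.0885 0.076 ] u,w [-65.7  65.8]
t 16.0 u,v,w mm [-67.1  85.9 149.9] z [ 0.     0.006 -1.   ] y [0.988 0.152 0.001] F [-0.72 -0.63  0.56] q [ -2.  -5. 112.   0.  73. -10.]
```

Sizes agree (stub 8×19 mm, plate 35 mm). The stub's outer face is at w≈102.5 and u≈-73. I'll go down behind it at w=130 with the tip at z≈0.091.

```bash
python3 - <<'E'
from h import *
plan([(8,pose(-.073,.017,0,.130)),(2,pose(-.073,.017,0,.130))])
E
```

```text
0.005 0.016 0.057 0.000 -0.000 0.000; 
0.005 0.016 0.057 0.000 -0.000 0.000; 
0.005 0.016 0.057 0.000 -0.000 0.000; 
0.005 0.016 0.057 0.000 -0.000 0.000; 
0.005 0.016 0.057 0.000 -0.000 0.000; 
0.005 0.017 0.057 0.000 -0.000 0.000; 
0.005 0.017 0.057 0.000 -0.000 0.000; 
0.005 0.017 0.057 0.000 -0.000 0.000; 
0.000 0.000 0.000 0.000 -0.000 0.000; 
0.000 0.000 0.000 0.000 -0.000 0.000;
```

Request:
carry_out(
  plan="0.005 0.016 0.057 0 0 0; 0.005 0.016 0.057 0 0 0; 0.005 0.016 0.057 0 0 0; 0.005 0.016 0.057 0 0 0; 0.005 0.016 0.057 0 0 0; 0.005 0.016 0.057 0 0 0; 0.005 0.016 0.057 0 0 0; 0.005 0.016 0.057 0 0 0; 0 0 0 0 0 0; 0 0 0 0 0 0",
)

```text
time: 17.25
position: [0.429, 0.086, 0.0905]
eef_rot: [[-0.152, 0.988, -0.002], [0.988, 0.152, 0.005], [0.006, -0.001, -1.0]]
force: [0.8, 0.5, -0.1]
finger_gap: 0.0007
```

```bash
python3 - <<'E'
from h import *
loc()
a=vision.grab_frame("wrist")[130:290,200:400]
cv2.imwrite("pics/w6.png",cv2.resize(a,(700,560),interpolation=cv2.INTER_CUBIC))
E
```

```text
t 17.25 u,v,w mm [-73.1  16.5 130.9] z [-0.002  0.005 -1.   ] y [ 0.988  0.152 -0.001] F [ 0.78  0.51 -0.14] q [ -0.   3. 113.   0.  64.  -9.]
```

View pics/w6.png

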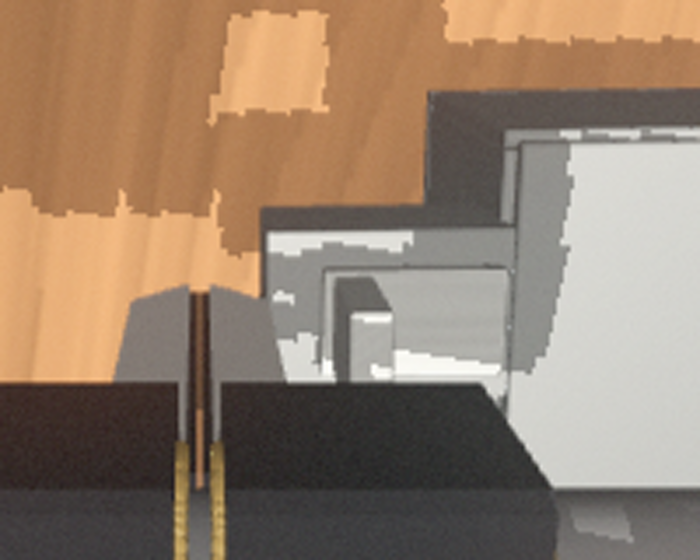

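The shut fingertips show about 12 mm half-thickness, with the front corner at (265,297) and the stub's outer face at (340,330). Contact is expected at w≈114.5 and home at about 92.5. I'll advance to w≈98 first.

Request:
carry_out(
  plan="0 0.03 0 0 0 0; 0 0.03 0 0 0 0; 0 0.03 0 0 0 0; 0 0.02 0 0 0 0; 0 0.02 0 0 0 0; 0 0.02 0 0 0 0; 0 0.02 0 0 0 0; 0 0.02 0 0 0 0; 0 0.02 0 0 0 0; 0 0.01 0 0 0 0",
)

```text
time: 18.55
position: [0.4615, 0.0911, 0.0902]
eef_rot: [[-0.152, 0.988, -0.003], [0.988, 0.152, 0.006], [0.006, -0.002, -1.0]]
force: [-1.1, 1.3, -0.7]
finger_gap: 0.0006
```

```bash
python3 - <<'E'
from h import *
loc()
E
```

```text
t 18.55 u,v,w mm [-73.2  16.2  97.9] z [-0.003  0.006 -1.   ] y [ 0.988  0.152 -0.002] F [-1.11  1.34 -0.73] q [  0.   7. 109.   0.  64.  -8.]
```

Pushing in small steps from here, watching the force.

Request:
carry_out(
  plan="0 0.005 0 0 0 0; 0 0.005 0 0 0 0; 0 0.005 0 0 0 0; 0 0.005 0 0 0 0; 0 0.004 0 0 0 0; 0 0 0 0 0 0; 0 0 0 0 0 0; 0 0 0 0 0 0; 0 0 0 0 0 0; 0 0 0 0 0 0",
)

```text
time: 19.8
position: [0.4635, 0.0915, 0.0901]
eef_rot: [[-0.152, 0.988, -0.006], [0.988, 0.152, 0.005], [0.006, -0.005, -1.0]]
force: [-5.4, 0.4, 3.2]
finger_gap: 0.0003
```

```bash
python3 - <<'E'
from h import *
F=[]
for i in range(4): F.append(env.get_state()["force"]); a=vision.grab_frame("wrist")
loc();print(np.mean(F,0)@HY)
cv2.imwrite("pics/w7.png",cv2.resize(a[130:290,200:400],(700,560),interpolation=cv2.INTER_CUBIC))
E
```

```text
t 20.0 u,v,w mm [-73.3  16.1  95.9] z [-0.006  0.005 -1.   ] y [ 0.988  0.152 -0.005] F [-6.04  0.44  4.24] q [  0.   7. 109.   0.  65.  -8.]
5.404752000061878
```

View pics/w7.png

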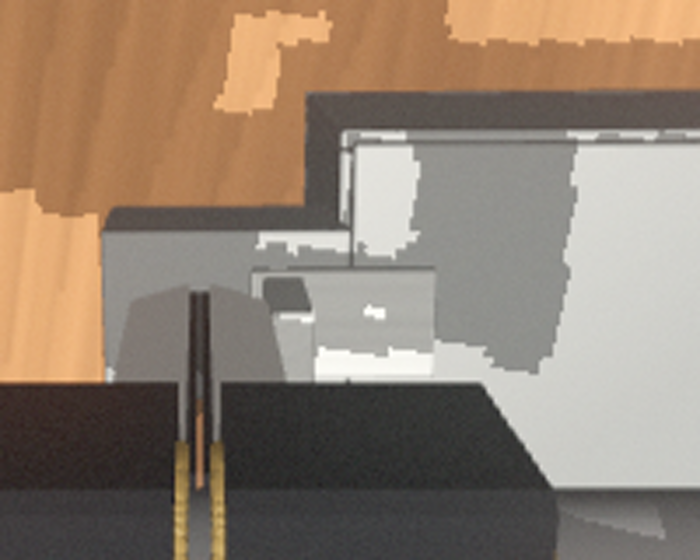

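The plate now overlaps the flap: its inner edge is at x=434 and the flap's edge at x=353. I'll measure the overlap and check whether the housing moved.

```bash
python3 - <<'E'
from h import *
for n,a,b,z in (("plate inner",434,268,.082),("plate outer",250,268,.082),("flap edge",353,200,.076),("flap edge@268",351,262,.076),("ledge outer",104,232,.077),("ledge",104,300,.077),("flap far corner",353,142,.076)):
    P=ray("wrist",200+(a+.5)/3.5-.5,130+(b+.5)/3.5-.5,z); d=P-HI
    print(n,"u,w",(1e3*np.array([-d@HX,d@HY])).round(1))
for n,a,b,z in (("ledge outer before",264,232,.077),("flap edge before",519,200,.076)):
    P=ray("wrist",200+(a+.5)/3.5-.5,130+(b+.5)/3.5-.5,z)+(.1309-.0959)*HY; d=P-HI
    print(n,"u,w",(1e3*np.array([-d@HX,d@HY])).round(1))
E
```

```text
plate inner u,w [-84.6  49.7]
plate outer u,w [-84.5  85.4]
flap edge u,w [-96.7  65. ]
flap edge@268 u,w [-84.   64.9]
ledge outer u,w [-90.4 114.1]
ledge u,w [-76.3 114.3]
flap far corner u,w [-108.2   65.4]
ledge outer before u,w [-90.4 117.5]
flap edge before u,w [-96.8  67.3]
```

The overlap is about 15.3 mm (16 expected at home). The force rose from about 1.3 to 5.4 N with the fingers stalled, so the latch is on its stop. I'll back off, lift to the earlier viewpoint and compare.

Request:
carry_out(
  plan="0 -0.06 0 0 0 0; 0 -0.06 0 0 0 0; 0 -0.06 0 0 0 0; 0 -0.06 0 0 0 0; 0 -0.06 -0.05 0 0 0; 0 -0.06 -0.1 0 0 0; 0 0 -0.1 0 0 0; 0 0 -0.1 0 0 0; 0 0 -0.12 0 0 0; 0 0 0 0 0 0",
)

```text
time: 21.25
position: [0.4138, 0.0829, 0.163]
eef_rot: [[-0.152, 0.988, 0.002], [0.988, 0.152, 0.005], [0.005, 0.003, -1.0]]
force: [0.6, -0.0, 0.2]
finger_gap: 0.0005
```

```bash
python3 - <<'E'
from h import *
loc()
a=vision.grab_frame("wrist")[140:230,250:370]
b=vision.grab_frame("scene")[160:250,240:360]
cv2.imwrite("pics/w8.png",np.vstack([cv2.resize(a,(400,300),interpolation=cv2.INTER_CUBIC),cv2.resize(b,(400,300),interpolation=cv2.INTER_CUBIC)])[:600])
cv2.imwrite("pics/w8a.png",cv2.resize(a,(720,540),interpolation=cv2.INTER_CUBIC))
E
```

```text
t 21.25 u,v,w mm [-72.4  89.  146.4] z [ 0.002  0.005 -1.   ] y [0.988 0.152 0.003] F [ 0.64 -0.01  0.24] q [ -1.  -5. 112.   0.  74. -10.]
```

View pics/w8a.png

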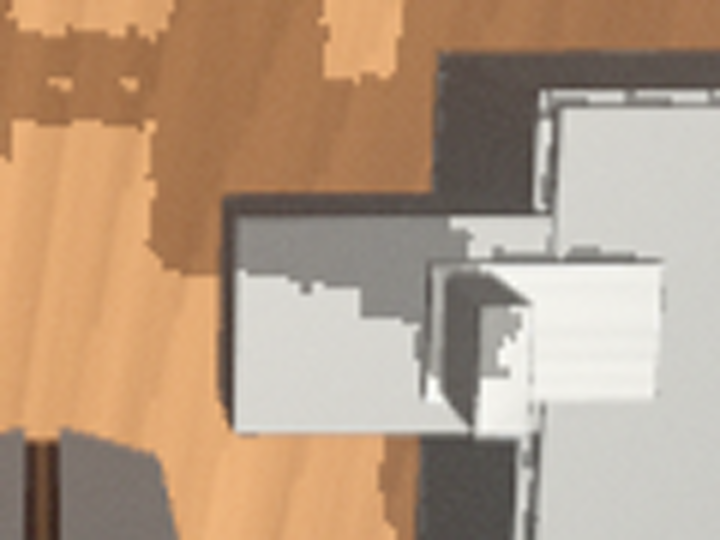

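```bash
python3 - <<'E'
from h import *
for n,a,b,z in (("plate inner",660,262,.082),("plate outer",432,262,.082),("stub outer",480,360,.104),("stub inner",533,360,.104),("flap edge",556,160,.076),("flap edge2",550,250,.076),("flap edge3",541,470,.076),("ledge a",236,216,.077),("ledge b",236,430,.077)):
    P=ray("wrist",250+(a+.5)/6-.5,140+(b+.5)/6-.5,z); d=P-HI
    print(n,"u,w",(1e3*np.array([-d@HX,d@HY])).round(1))
E
```

```text
plate inner u,w [-85.3  52.9]
plate outer u,w [-85.3  87.8]
stub outer u,w [-75.6  85.3]
stub inner u,w [-75.6  77.8]
flap edge u,w [-100.1   68.1]
flap edge2 u,w [-86.  68.]
flap edge3 u,w [-49.9  67.1]
ledge a u,w [-91.5 117.4]
ledge b u,w [-56.9 116.5]
```

```bash
python3 -c "
from bench import env
print(env.job_done())"
```

```text
the job is handed in; nothing more can be done
None
```

The flap is shut flat on the rim and the slide latch is pushed home over it. I handed the job in at about 21 s, with the arm backed off and touching nothing.

- **Flap:** I lifted it from beneath its edge with the shut fingertips, carried it over the spine and eased it down. It ended with about 5 N of contact at rim height, so I take it to be on its stop.
- **Latch:** I pushed the stub's outer face until the fingers stalled. The force rose from about 1.3 N to 5.4 N, well above the latch's 1.5 N friction, so I take it to be at its stop. The last picture shows the plate 15.1 mm over the flap's edge, against 16 mm nominal. Known lengths in the same view came out 1–3 % short, which explains roughly half of that gap.
- **A check that disagreed:** I measured 18.2–19.8 mm of latch travel, not 22 mm. The latch seems to have started about 3 mm in, as the first close view suggested, but I could not confirm this independently.
- **Housing and other things:** the housing's edges stayed within about 2 mm between views, which is about the camera error, so a small shift can't be ruled out. No other items looked disturbed in the pictures I viewed. I could not view the last scene picture, because the 12-picture limit was reached.

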